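# Dock the spoon tray under the cup riser

## Robot

A 6-joint arm with a two-finger parallel gripper is mounted at the origin on a cart in front of the work surface, level with it; the furniture and walls round the work are solid. World frame = base frame: x ahead of the robot, y to its left, z up, the work surface at z = 0. Lengths are in m, angles in rad, forces in N, time in s.
With the tool pointing down it reaches from about 0.275 to 0.875 m from the base axis. Payload 12.5 kg.
Tool frame: the origin (TCP) lies on the centre line of the jaws, within the pads' length; the fingertips stand r.finger_overhang ahead of it and the grasp point (between the pads) lies 3 mm ahead of it (r.finger_overhang is the distance from the TCP to the fingertips, in m); z points along the fingers, y is the line along which they close (so a half turn about z gives the same grasp; the last joint's range is limited). The gripper opens to 85 mm and grips with 20 to 120 N. Pads are 22 mm wide; open, the fingers measure 114 mm over their backs; the gripper's body (76 mm by 85 mm) begins 54 mm behind the grasp point. The pads swing forward as they close: fully open they stand 13 mm farther back than shut.
Start: joints at [-1.242, 0.351, 1.652, -0, 1.139, -0.085], TCP at [0.221, -0.504, 0.253] pointing down, gripper open.
Joint ranges: [-2.75, 2.75], [-0.79, 2.1], [0.01, 2.65], [-1.57, 4.71], [0.07, 3.14], [-2.87, 2.87]. Speed limits (rad/s): [2.22, 2.22, 2.79, 3.14, 3.14, 3.14].

## Interface

Orientations are given as a unit quaternion [x, y, z, w].
In Python, from cell import r, optics gives the robot as it stands. The module is installed in compiled form; this text tells all that it offers. Calls block until the motion is done:
- r.move_to(position, orientation): joint-space move of the TCP to a pose.
- r.move_linear(position, rot=None, vel=0.15): straight line of the TCP; rot=None keeps the orientation; vel is the mean speed in m/s.
- r.set_joints(angles): joint-space move.
- r.set_gripper(opening, squeeze=None): opening from 0.0 (shut) to 1.0 (fully open); squeeze is the grip in N (None keeps the last); returns when the fingers have stopped.
- r.sleep(seconds).
- r.inverse_kinematics(position, orientation): joint angles nearest the present ones, or None.
- optics.get_image(name): name is "scene" or "top" or "wrist"; returns a dict with "pixels" (480x640x3 uint8, red, green, blue), "depth" (480x640 float32, m along the optical axis (not along the pixel's ray), 0 where there is no reading), "fx", "fy", "cx", "cy" (pixels), "D" ([k1, k2, p1, p2, k3] as OpenCV has them; the pictures are not rectified), "camera_from_world" (4x4, takes a point from world to camera coordinates); the wrist camera has in their place "mount" (4x4, takes a point from camera to tool coordinates, whose origin is the TCP and whose axes are the flange's). Camera axes: x right, y down, z forward; pixel columns grow to the right and rows downward; lengths in m; the calibration is good to about 2 mm. A picture is of the moment at which its call begins: read the wrist's pose just before it.
A pose or a line that the arm cannot do raises r.PlanningError and nothing moves.
- r.hand_in(): hands the job in; it is judged then, once.
Readings, each from a call of its own:
- r.current_t(): time.
- r.current_q(): joint angles.
- r.current_qvel(): joint speeds.
- r.current_effort(): joint torques, N m.
- r.current_tool_pos(): TCP position.
- r.current_ee_rot(): TCP orientation.
- r.current_contact_force(): force on the tool from outside, world axes, zero at the start.
- r.current_torque(): the same for the moment, N m.
- r.current_opening(): opening from 0.0 (shut) to 1.0 (fully open).
- r.current_finger_force(): force on a finger pad.
Only numpy, scipy, OpenCV 4.12 (cv2) and the standard library are available. Lean on these libraries where they do the work, as an engineer would, in place of code of your own. Each camera call takes 0.05 s, during which the arm holds its last target. There are 200 camera calls.

## Task

Take the spoon tray by its black grip, slide it flat along the counter and under the wooden cup riser, grip outside, and push it past the sprung catch until it is fully home against the back stop and the catch has snapped down. Feel for the stop and be gentle: do not ram it, do not scrape the tray against the underside of the riser, keep the teaspoon in the tray, do not bump the riser, and leave the cup and shaker on the riser, the sugar caddy and the bell where they are.

Things in the scene. Friction and masses are not known exactly. Their poses are not given: they have to be found in the camera images.
- tray: Shallow open aluminium tray, 200 mm long (x) x 120 mm wide (y), about 0.35 kg (varies), loose on the counter. Origin: centre of its underside; +x is the end that goes in first, z up. Side walls and front wall 22 mm high, floor 4 mm thick; the rear (+x) end is 12 mm high with a ridge across it.
- tray_grip (a point): Where to hold the tray, 113 mm in front (-x) of its origin and 45 mm above the counter: an upright black block outside the front wall, 26 mm thick (tray x), 36 mm wide (tray y), top 64 mm above the counter. Pinch it across its 36 mm width from above. Once held, do not lean on it: pressing down makes the tray drag. Axes as the tray's.
- tray_ridge (a point): Crest of the steel ridge across the tray's rear end, 26 mm above the tray's underside and 10 mm in front of the tray's rearmost face (tray x = +90 mm), with 45 degree flanks before and behind. Axes as the tray's.
- stand: Wooden cup riser fixed to the counter; origin on the counter below its centre. Its bay opens toward its -x side (the robot); the tray goes in along its +x, tray x parallel to riser x, tray y centred. Deck 176 x 176 mm, underside 40 mm, top 54 mm above the counter. Rules: tray and riser not pressed together over 20 N; the robot never bumps the riser (5 N).
- bay_mouth (a point): Start of the bay's side walls, mid-width, on the counter, 85 mm in front of the riser's origin; axes as the riser's. Walls 63 mm either side (3 mm play beside the tray) run 170 mm inward. Steel lead-in flaps 24 mm high flare outward in front, reaching 30 mm farther out, where they stand about 77 mm from the centre line.
- bay_roof (a point): Middle of the deck's front lower edge, 40 mm up. The tray must not press on the underside (3 N). Beneath, out of sight, a rubber-faced back stop is set differently each time: the tray is home with its rear face 95 to 130 mm beyond bay_mouth (tray origin at riser x = -90 to -55 mm) and its grip 80 to 115 mm in front of the deck edge.
- bay_middle (a point): Middle of the deck's underside. The unseen sprung catch: a roller of 5 mm radius hanging under the deck 17 mm in front of the stop face, its underside 20 mm above the counter. The ridge must lift it 6 mm, a push of about 4 to 12 N in all over some 7 mm of travel; past the crest the push drops away, and about 8 mm later the stop is met and the push rises steeply.
- teaspoon: Steel teaspoon 130 x 26 x 11 mm lying loose in the tray; origin at its underside centre.
- cup: White stoneware cup, 86 mm across, 56 mm high, standing loose on top of the riser, left; origin at its underside. Leave alone.
- shaker: Steel cocoa shaker, 43 mm across, 92 mm high, standing loose on top of the riser, right; origin at its underside. Leave alone.
- caddy: Wooden sugar sachet caddy 90 x 160 x 75 mm, on the counter to the right; origin underside centre. Leave alone.
- bell: Counter bell, 86 mm across, 66 mm high, on the counter right of the riser; origin underside centre. Leave alone.

How it is judged:
By the outcome, as a careful person would: the job done as asked, in the order asked, and still so for the second after the job is handed in, with the robot touching nothing.
It also fails if it takes over 72 s, if anything falls off the work surface, if the arm or the gripper's body presses on something with over 40 N, if the wrist force passes 120 N, or if a joint passes its speed limit or range.

## Working session

There is one attempt and no reset: what is moved stays moved. The work goes in short steps, each a Python script; the robot and the scene stay as the last script left them, time stands still between calls to the robot, and variables do not carry over. Pictures are saved under pics/ and viewed, at most 10 in all, crops included, and the job is handed in when it is done.

```bash
mkdir -p pics; cat > h.py <<'E'
import numpy as np, cv2
from cell import r, optics
def grab(n,save=None):
    d=optics.get_image(n)
    if save: cv2.imwrite(f'pics/{save}.png',d['pixels'][:,:,::-1])
    return d
def K(d): return np.array([[d['fx'],0,d['cx']],[0,d['fy'],d['cy']],[0,0,1.]])
def cloud(d):
    "world xyz image (480x640x3), nan where no depth"
    v,u=np.mgrid[0:480,0:640].astype(np.float32)
    p=cv2.undistortPoints(np.stack([u.ravel(),v.ravel()],1)[:,None],K(d),np.array(d['D']))[:,0]
    z=d['depth'].ravel(); c=np.c_[p*z[:,None],z,]
    T=np.linalg.inv(d['camera_from_world'])
    w=c@T[:3,:3].T+T[:3,3]; w[z==0]=np.nan
    return w.reshape(480,640,3)
E
python3 - <<'E'
from h import *
for n in('scene','top'):
    d=grab(n,n); np.savez(n,**d)
    print(n,np.linalg.inv(d['camera_from_world'])[:3,3],d['D'])
print(r.finger_overhang,r.current_t(),r.current_ee_rot(),r.current_contact_force())
E
```

```text
scene [0.0882752  0.68998329 0.86623746] [-0.17434119  0.          0.          0.          0.        ]
top [ 0.48890693 -0.05589952  1.38257791] [-0.1642916  0.         0.         0.         0.       ]
0.022 0.1 [ 9.78672776e-01  2.05424740e-01 -6.96643116e-05 -5.18867065e-04] [-0.30555097 -0.16846058  0.56617398]
```

View pics/top.png

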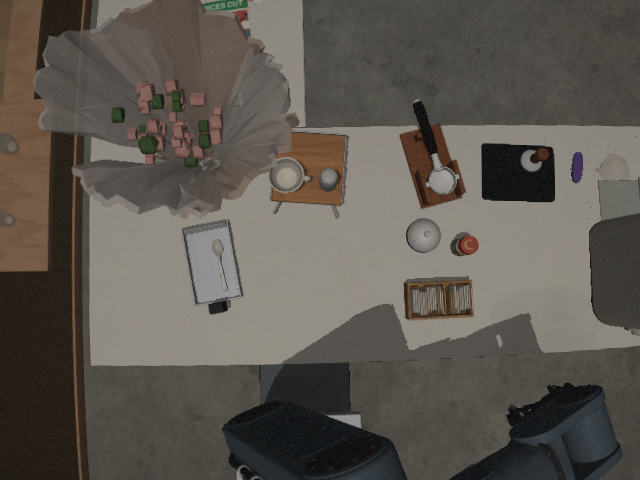

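View pics/scene.png

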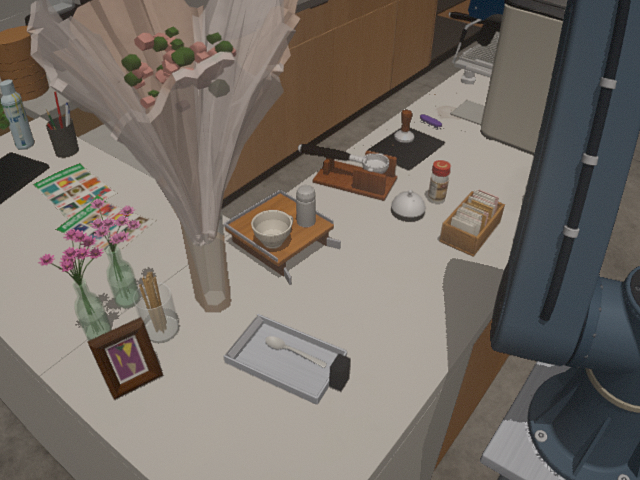

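Top view: the tray is at about (212,262), black grip (219,307), spoon (220,265). The riser deck spans about (272-347,133-205), flap tips are at (277,210) and (337,213), and a vase with a bouquet overhangs the deck's left rear. The scene view agrees; the vase stands just left of the riser. Next I'll measure these by depth.

```bash
cat > m.py <<'E'
from h import *
def rect(P):
    c,s,a=cv2.minAreaRect((P[:,:2]*1000).astype(np.float32)); return np.round(c,1),np.round(s,1),round(a,2)
def load(n): return dict(np.load(n+'.npz'))
if __name__=='__main__':
    d=load('top'); W=cloud(d); I=d['pixels'].astype(int)
    v,u=np.mgrid[0:480,0:640]; z=W[...,2]
    def box(a,b,c,e): return (u>a)&(u<b)&(v>c)&(v<e)
    t=box(170,250,210,325)
    print('counter z',np.nanmedian(z[box(250,270,250,330)]))
    g=t&(z>.055)&(z<.075)&(I.sum(2)<150); print('grip',g.sum(),rect(W[g]),np.median(z[g]))
    tr=t&(z>.010)&(z<.035)&(v<305); print('tray rim',rect(W[tr]))
    tf=t&(z>.002)&(z<.03)&(v<303); print('tray all',rect(W[tf]))
    dk=box(255,360,125,206)&(z>.047)&(z<.061); print('deck',dk.sum(),rect(W[dk]),np.median(z[dk]))
    fl=box(262,350,204,222)&(z>.015)&(z<.035)
    for s in(u<305,u>=305): print('flap',(fl&s).sum(),rect(W[fl&s]), W[fl&s].min(0))
    for n in('scene',):
        d2=load(n); W2=cloud(d2); I2=d2['pixels'].astype(int); z2=W2[...,2]
        b=(u>320)&(u<360)&(v>340)&(v<395)&(I2.sum(2)<150)&(z2>.055); print('grip scene',b.sum(),rect(W2[b]))
        dk=(u>215)&(u<345)&(v>190)&(v<290)&(z2>.05)&(z2<.058); print('deck scene',rect(W2[dk]),np.median(z2[dk]))
        t2=(u>215)&(u<360)&(v>310)&(v<405)&(z2>.003)&(z2<.03); print('tray scene',rect(W2[t2]))
        vs=(u>170)&(u<240)&(v>180)&(v<320)&(z2>.02); 
        for a,b in((.02,.1),(.1,.2),(.2,.3),(.3,.5)):
            q=W2[vs&(z2>a)&(z2<b)&(W2[...,1]>.0)]; print('vase',a,np.nanmin(q,0),np.nanmax(q,0))
    bq=box(20,300,0,220)&(z>.1)
    for a,b in((.1,.2),(.2,.3),(.3,.4),(.4,.5),(.5,.7)):
        q=W[bq&(z>a)&(z<b)]; print('bouq',a,len(q),q.min(0) if len(q) else'',q.max(0) if len(q) else '')
E
python3 m.py
```

```text
counter z -0.0020246958606348064
grip 138 (array([426.5, 186.1]), array([23. , 33.4]), 10.1) 0.06233299755595789
tray rim (array([532.4, 204.5]), array([209.8, 122. ]), 9.78)
tray all (array([551.7, 210.6]), array([200.2, 229.3]), 89.01)
deck 3156 (array([762.1, -42.9]), array([176.5, 176.4]), 84.32) 0.05192523020918238
flap 23 (array([666.9,  42.3]), array([ 6.2, 21.7]), 59.14) [0.65687207 0.03406069 0.01837635]
flap 31 (array([ 656. , -106.8]), array([32.1,  6. ]), 18.15) [ 0.64089234 -0.11212428  0.01516108]
grip scene 79 (array([424.2, 187.9]), array([24.2, 34.6]), 6.98)
deck scene (array([769.5,  16.8]), array([301.7, 180.7]), 84.03) 0.05512411701265163
tray scene (array([545.4, 196.4]), array([285.9, 223.4]), 38.19)
vase 0.02 [7.11934448e-01 1.11643167e-04 2.01420523e-02] [0.85961576 0.29392487 0.09990429]
vase 0.1 [0.711721   0.14926718 0.10013161] [0.78779853 0.21390421 0.19997361]
vase 0.2 [0.69945506 0.14014512 0.20005625] [0.7870615  0.23687225 0.29998262]
vase 0.3 [0.69109215 0.14471991 0.30007997] [0.7437091  0.25130595 0.35818808]
bouq 0.1 282 [ 0.69256363 -0.02308538  0.10007647] [0.78353934 0.3102805  0.1989036 ]
bouq 0.2 308 [0.71525373 0.13562345 0.20014237] [0.79021476 0.23093008 0.29949412]
bouq 0.3 1763 [0.6793188  0.09837439 0.30035121] [0.81743391 0.2789375  0.3999872 ]
bouq 0.4 9582 [ 0.60303914 -0.01349653  0.40000746] [0.86461127 0.3543614  0.49999835]
bouq 0.5 28499 [ 0.58841462 -0.03530178  0.50000043] [0.92600579 0.38332072 0.64571364]
```

The depth checks fit the stated sizes: deck 176.5 x 176.4 mm, grip 23 x 33 mm at z 0.062, tray yaw about 9.9°, riser yaw about -5.7°. I'll move above the grip and check it with the wrist camera.

```bash
cat >> h.py <<'E'
def rotq(deg):
    a=np.radians(deg)/2; return [np.cos(a),np.sin(a),0,0]
def toolT():
    from scipy.spatial.transform import Rotation as R
    T=np.eye(4); T[:3,:3]=R.from_quat(r.current_ee_rot()).as_matrix(); T[:3,3]=r.current_tool_pos(); return T
def wrist(save=None):
    T=toolT(); d=grab('wrist',save); d['camera_from_world']=np.linalg.inv(T@d['mount']); return d
E
python3 - <<'E'
from h import *
from m import rect
p=[.4265,.186,.20]
print(r.inverse_kinematics(p,rotq(9.9)))
r.move_to(p,rotq(9.9)); r.sleep(.3)
d=wrist('w1'); W=cloud(d); z=W[...,2]; I=d['pixels'].astype(int)
g=(z>.055)&(z<.075)&(I.sum(2)<150)&(np.hypot(W[...,0]-.4265,W[...,1]-.186)<.05)
print('grip',g.sum(),rect(W[g]),np.median(z[g]))
print(r.current_t(),r.current_tool_pos(),r.current_contact_force(),d['mount'].round(3).tolist())
E
```

```text
[ 3.11137379e-01  2.67505036e-01  1.91809157e+00 -4.44089210e-16
  9.55996050e-01  1.70914611e+00]
grip 261 (array([427.3, 186.4]), array([23.4, 33. ]), 9.47) 0.0624178802450755
3.0083 [0.42657742 0.18587011 0.20000845] [ 0.56606604  0.08412625 -0.16802513] [[0.001, -0.965, -0.263, 0.066], [1.0, 0.001, 0.0, -0.001], [0.0, -0.263, 0.965, -0.119], [0.0, 0.0, 0.0, 1.0]]
```

View pics/w1.png

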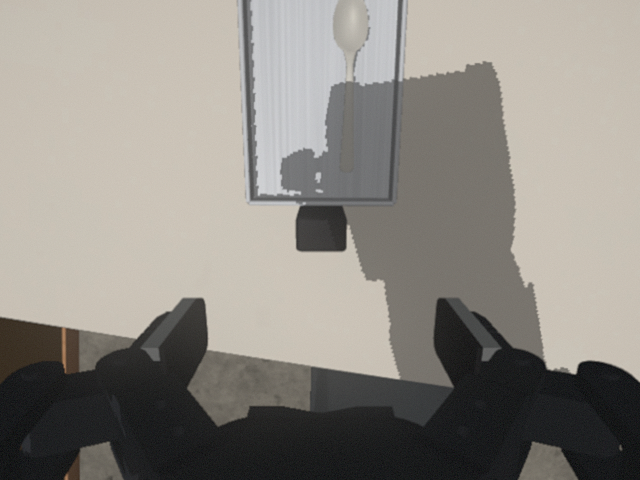

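The grip is at (321,228), centred between the open fingers at about (205..437). The wrist measurement agrees with the top view to 1 mm, and the spoon lies in the tray. I'll descend and grasp.

```bash
python3 - <<'E'
from h import *
p=[.4272,.1864]
r.move_linear([*p,.075],rotq(9.7),vel=.12); print(r.current_contact_force())
r.move_linear([*p,.048],vel=.05); r.sleep(.2); f0=r.current_contact_force(); print('pre',f0,r.current_torque())
r.set_gripper(0.0,60); r.sleep(.3)
print('post',r.current_opening(),r.current_finger_force(),r.current_contact_force(),r.current_torque(),r.current_tool_pos(),r.current_t())
E
```

```text
[-0.20523423 -0.10515177  0.56945377]
pre [-0.79735944  0.56295976  0.04093224] [ 0.00127387 -0.00384047 -0.04793694]
post 0.41171042441627775 60.448769330978394 [-1.04391421 -0.90830955  5.78772198] [-0.04159996  0.21790444 -0.19913632] [0.42728166 0.18640851 0.04823303] 5.9083
```

Pressing down about 6 N; I'll ease that, then slide to the pre-entry pose.

```bash
python3 - <<'E'
from h import *
z=.048; x,y=.4272,.1864
for i in range(12):
    F=r.current_contact_force(); print(round(z*1e3,2),F.round(2) if hasattr(F,'round') else F)
    if F[2]<.8: break
    z+=.00015 if F[2]<3 else .0003; r.move_linear([x,y,z],vel=.02); r.sleep(.1)
# riser frame
O=np.array([.7621,-.0429]); a=np.radians(-5.68); X=np.array([np.cos(a),np.sin(a)])
g=O+X*(-.360); print('goal grip',g,r.current_t())
r.move_linear([*g,z],rotq(-5.68),vel=.08); r.sleep(.3)
print(r.current_contact_force(),r.current_torque(),r.current_tool_pos(),r.current_t())
d=grab('top','top2'); np.savez('top2',**d)
I=d['pixels'][110:340,170:400,::-1]; cv2.imwrite('pics/top2c.png',cv2.resize(I,None,fx=2.6,fy=2.6,interpolation=cv2.INTER_CUBIC))
E
```

```text
48.0 [-1.04 -0.91  5.79]
48.3 [ 0.5   0.39 -0.59]
goal grip [ 0.40386754 -0.00726993] 6.2583
[-0.28806637 -0.3544092  -2.59825569] [0.16050449 0.04023714 0.13984752] [ 0.40388841 -0.00721852  0.04829664] 9.15
```

View pics/top2c.png

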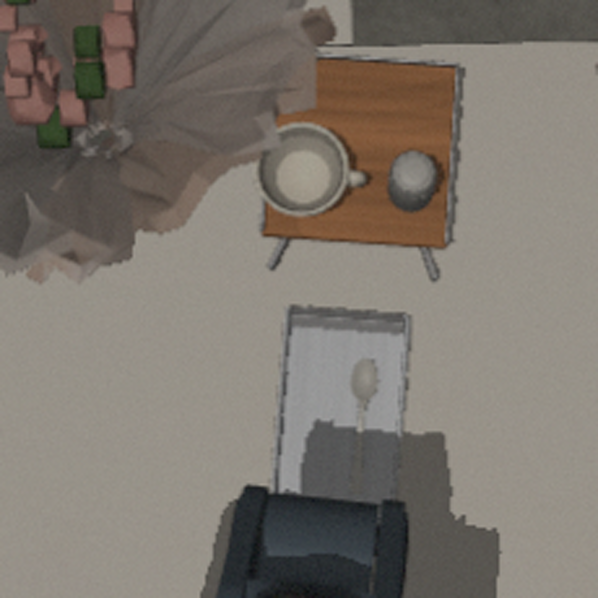

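The tray is in front of the bay with its rear edge at (290..410,315) in the crop. The flap tips are at (270,268) and (435,278), the spoon is in the tray, and cup and shaker are untouched. Now measuring the tray's alignment with the bay in the same image.

```bash
python3 - <<'E'
from h import *
from m import rect,load
d=load('top2'); W=cloud(d); v,u=np.mgrid[0:480,0:640]; z=W[...,2]
O=np.array([.7621,-.0429]); a=np.radians(-5.68); R=np.array([[np.cos(a),np.sin(a)],[-np.sin(a),np.cos(a)]])
S=(W[...,:2]-O)@R.T
dk=(u>255)&(u<360)&(v>125)&(v<206)&(z>.047)&(z<.061); print('deck',rect(W[dk]))
t=(z>.006)&(z<.035)&(S[...,0]<-.12)&(S[...,0]>-.27)&(abs(S[...,1])<.09)
# rim edges per row in riser frame
for lo in np.arange(-.27,-.13,.02):
    m=t&(S[...,0]>lo)&(S[...,0]<lo+.02)
    if m.sum(): y=S[...,1][m]; print(round(lo,2),m.sum(),(np.percentile(y,[2,98])*1e3).round(1),round(1e3*(np.percentile(y,2)+np.percentile(y,98))/2,1))
print('rear',np.percentile(S[...,0][t],99.5))
f=(z>.012)&(z<.035)&(S[...,0]>-.122)&(S[...,0]<-.09)&(abs(S[...,1])<.1)
for lo in np.arange(-.12,-.09,.01):
    m=f&(S[...,0]>lo)&(S[...,0]<lo+.01); y=S[...,1][m]; print('flap',round(lo,2),m.sum(),np.median(y[y>0])*1e3,np.median(y[y<0])*1e3)
dx=S[dk]; print('deck front/rear,y',np.percentile(dx,[.5,99.5],axis=0))
E
```

```text
deck (array([762.7, -42.9]), array([176.3, 176.9]), 84.31)
-0.27 85 [-57.1  60.8] 1.9
-0.25 72 [-57.5  61.3] 1.9
-0.23 79 [-58.1  61.1] 1.5
-0.21 98 [-57.1  60.2] 1.6
-0.19 62 [-58.2  61.5] 1.7
-0.17 342 [-56.1  59.6] 1.7
-0.15 15 [-37.7  38.2] 0.2
-0.13 1 [76.6 76.6] 76.6
rear -0.1490283318430283
flap -0.12 9 78.84518147234253 -78.160788363821
flap -0.11 26 74.91522180233011 -75.33284927183256
flap -0.1 23 70.55085705862551 -71.5990683118515
deck front/rear,y [[-0.08710238 -0.08736003]
 [ 0.08729269  0.08410912]]
```

The tray is parallel to the bay but 1.7 mm to the left. I'll correct that and enter the bay, watching the forces.

```bash
cat >> h.py <<'E'
O=np.array([.7624,-.0429]); a=np.radians(-5.68); X=np.array([np.cos(a),np.sin(a)]); Y=np.array([-X[1],X[0]])
def go(s,l,z,vel): r.move_linear([*(O+X*s+Y*l),z],rotq(-5.68),vel=vel)
def force():
    F=np.mean([r.current_contact_force() for _ in range(3)],0)
    return np.round([-F[:2]@X,F[:2]@Y,F[2],r.current_torque()[2]],2)  # push, lateral, vertical, yaw moment
E
python3 - <<'E'
from h import *
l=-.0017; z=.0482
go(-.345,l,z,.03); r.sleep(.15); print('aligned',force())
for s in np.arange(-.330,-.2279,.006):
    go(s,l,z,.04); f=force(); print(round(s*1e3),f)
    if f[0]>6 or abs(f[1])>4: print('STOP'); break
r.sleep(.2); print(force(),r.current_tool_pos(),r.current_t())
E
```

```text
aligned [-1.27 -0.28 -2.95 -0.04]
-330 [-1.   -0.22 -0.87 -0.02]
-324 [-0.84 -1.16 -0.95 -0.04]
-318 [-0.71  0.58 -0.16  0.02]
-312 [-0.95  0.63  0.94  0.02]
-306 [-0.58 -0.5   2.31  0.02]
-300 [-0.08  0.32  2.51  0.07]
-294 [-0.09  0.11  2.81  0.03]
-288 [-0.46 -0.    3.86  0.05]
-282 [-0.24 -0.05  3.41  0.02]
-276 [1.01 0.7  3.97 0.01]
-270 [0.25 0.67 4.22 0.01]
-264 [ 0.5  -0.15  5.28  0.04]
-258 [0.85 0.14 4.83 0.03]
-252 [0.99 0.63 4.82 0.02]
-246 [1.06 0.49 4.9  0.03]
-240 [ 1.07 -0.37  5.13  0.03]
-234 [1.07 0.9  4.88 0.02]
-228 [ 0.36 -0.47  6.    0.04]
[ 0.4  -0.32  5.53  0.06] [ 0.53540079 -0.02203011  0.04824183] 15.8417
```

Inside with no side contact. I'll ease the downward lean and feel my way in.

```bash
python3 - <<'E'
from h import *
l=-.0017; z=.04845; s=-.228
go(s,l,z,.02); r.sleep(.2); b=force(); print('base',b)
peak=0; clicked=False; log=[]
while s<-.162:
    step=.0005 if clicked else .001
    s+=step; go(s,l,z,.012); r.sleep(.04); f=force(); log.append((round(s*1e3,1),*f.tolist())); print(*log[-1])
    if f[0]>peak: peak,sp=f[0],s
    if not clicked and peak>3.5 and f[0]<peak-2.5: clicked=True; print('click? peak',peak,sp)
    if clicked and f[0]>7: print('STOP contact'); break
    if f[0]>15 or abs(f[1])>5: print('ABORT'); break
    if f[2]>3.5 and f[0]<2.5: z+=.0001
    if f[2]<-2.5 and f[0]<2.5: z-=.0001
r.sleep(.2); print('end',s,z,force(),r.current_tool_pos(),r.current_t())
E
```

```text
base [-0.98 -0.14 -2.21 -0.01]
-227.0 1.46 0.36 -0.68 -0.01
-226.0 -0.16 -0.47 -2.88 0.01
-225.0 -0.95 -0.79 -3.62 0.03
-224.0 -0.15 0.42 -1.93 -0.02
-223.0 -0.25 -0.71 -1.61 -0.01
-222.0 -0.12 0.06 -1.77 0.04
-221.0 0.69 0.72 -2.09 -0.03
-220.0 1.05 -0.3 -0.65 0.04
-219.0 -0.12 -0.32 -1.84 -0.01
-218.0 0.22 -0.46 -1.93 0.01
-217.0 1.02 0.42 -1.26 -0.02
-216.0 0.43 -0.66 -1.59 0.09
-215.0 -0.02 1.07 -0.44 0.02
-214.0 0.45 0.16 -1.86 0.03
-213.0 -0.18 -0.65 -0.9 0.04
-212.0 0.51 0.39 0.42 0.09
-211.0 -0.21 0.04 -0.4 0.01
-210.0 0.32 -0.13 -0.77 0.01
-209.0 0.96 -0.36 -0.71 0.01
-208.0 0.64 -1.36 -0.34 0.03
-207.0 1.32 -0.29 -0.65 0.03
-206.0 0.82 0.21 0.34 0.01
-205.0 0.08 -0.53 0.32 0.02
-204.0 0.77 -0.59 0.07 0.02
-203.0 1.21 0.12 -0.34 -0.01
-202.0 2.11 0.01 0.52 -0.05
-201.0 1.54 -0.5 1.06 0.02
-200.0 1.76 -0.36 0.37 -0.01
-199.0 1.87 -0.66 0.62 0.01
-198.0 1.2 0.14 0.83 -0.01
-197.0 3.93 0.61 5.44 -0.04
-196.0 8.04 -0.44 7.29 -0.0
-195.0 8.25 1.16 6.92 0.04
-194.0 9.28 -0.14 6.49 0.0
-193.0 9.77 0.22 7.55 -0.03
-192.0 10.73 -0.0 9.44 0.03
-191.0 9.58 -0.26 7.15 0.04
-190.0 7.17 -0.1 6.14 0.02
click? peak 10.73 -0.19199999999999998
STOP contact
end -0.18999999999999997 0.048249999999999994 [ 7.42  0.58  7.02 -0.  ] [ 0.5725393  -0.02568072  0.04826108] 27.575
```

Catch contact began at -197 and peaked at -192, so the crest is just being passed. My stop condition fired early at 7 N while the push was still falling. Home should be about 8 mm on, near -183.

```bash
python3 - <<'E'
from h import *
l=-.0017; z=.04825; s=-.190; low=False
while s<-.176:
    s+=.0005; go(s,l,z,.012); r.sleep(.06); f=force(); print(round(s*1e3,1),f)
    if f[0]<3: low=True
    if low and s>-.187 and f[0]>9: print('STOP'); break
    if f[0]>14 or abs(f[1])>5: print('ABORT'); break
r.sleep(.3); print('end',s,force(),r.current_tool_pos(),r.current_t())
E
```

```text
-189.5 [ 7.63 -0.2   5.59  0.03]
-189.0 [ 6.84  0.93  4.81 -0.03]
-188.5 [ 6.17 -0.14  5.06 -0.01]
-188.0 [ 6.03 -0.13  4.04 -0.02]
-187.5 [3.95 0.15 4.63 0.04]
-187.0 [ 5.21 -0.48  3.54  0.07]
-186.5 [3.15 0.   1.63 0.09]
-186.0 [2.3  0.55 1.36 0.05]
-185.5 [ 1.5  -0.06  0.66  0.03]
-185.0 [ 2.42 -0.34  0.71 -0.06]
-184.5 [ 1.49  0.03  1.61 -0.01]
-184.0 [ 1.98 -0.49  2.27  0.04]
-183.5 [ 2.01 -0.57  1.69  0.  ]
-183.0 [ 1.59  0.14  1.12 -0.06]
-182.5 [ 3.59 -0.24  4.67 -0.03]
-182.0 [ 8.54 -0.36  7.08  0.06]
-181.5 [ 1.046e+01  1.180e+00  1.006e+01 -1.000e-02]
STOP
end -0.1815 [1.042e+01 6.000e-02 8.900e+00 1.000e-02] [ 0.58055847 -0.02652221  0.04823542] 33.1167
```

Seated: the push fell to 1.5 N, then rose steeply at -182.5, 14.5 mm after catch contact as predicted. I'll release, withdraw and check.

```bash
python3 - <<'E'
from h import *
r.set_gripper(1.0,30); r.sleep(.3); print(force(),r.current_opening())
go(-.1815,-.0017,.115,.06)
r.move_linear([.42,-.01,.22],vel=.12); r.sleep(.3)
d=wrist('w2'); W=cloud(d); z=W[...,2]; I=d['pixels'].astype(int)
S=np.stack([(W[...,:2]-O)@X,(W[...,:2]-O)@Y],-1)
g=(z>.055)&(z<.075)&(I.sum(2)<150)&(abs(S[...,0]+.18)<.05)&(abs(S[...,1])<.05)
print('grip riser-frame mm',g.sum(),(np.percentile(S[g],[1,99],axis=0)*1e3).round(1))
d=grab('top','top3')
J=d['pixels'][110:340,170:400,::-1]; J=cv2.resize(J,(500,500),interpolation=cv2.INTER_CUBIC)
w=cv2.resize(cv2.imread('pics/w2.png'),(300,225)); c=np.zeros((500,800,3),np.uint8); c[:,:500]=J; c[:225,500:]=w; cv2.imwrite('pics/fin.png',c)
print(r.current_t(),force())
E
```

```text
[ 0.45  1.15  0.19 -0.02] 1.0012400831691621
grip riser-frame mm 105 [[-197.3  -16.9]
 [-195.1   12.5]]
37.3833 [ 0.73 -0.49  0.07 -0.02]
```

View pics/fin.png

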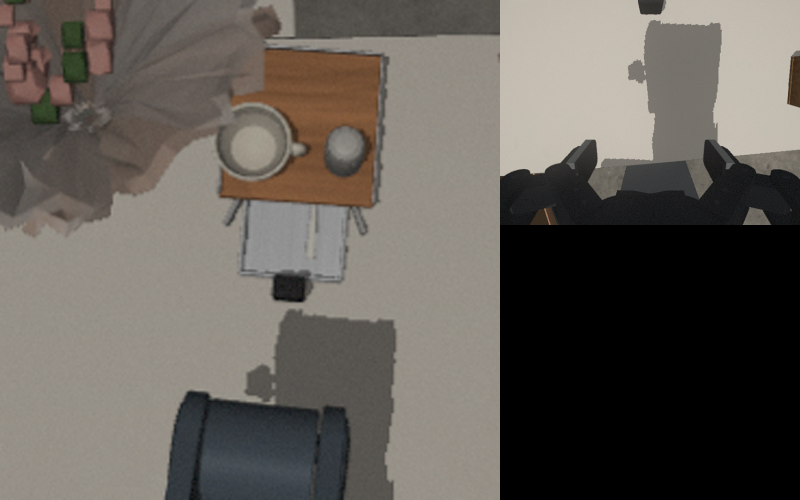

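The tray is in the bay with its grip outside at (290,288), the spoon in it at (312,230), and cup and shaker in place. The wrist view cut off the grip, so I'll do one numeric check of its position from the top camera.

```bash
python3 - <<'E'
from h import *
from m import rect,load
d=grab('top'); W=cloud(d); z=W[...,2]; I=d['pixels'].astype(int); v,u=np.mgrid[0:480,0:640]
S=np.stack([(W[...,:2]-O)@X,(W[...,:2]-O)@Y],-1)
g=(z>.055)&(z<.075)&(I.sum(2)<150)&(abs(S[...,0]+.18)<.04)&(abs(S[...,1])<.04)
c=np.array(rect(W[g])[0])/1e3-O; print('grip',rect(W[g]),'riser frame',c@X,c@Y)
dk=(u>255)&(u<360)&(v>125)&(v<206)&(z>.047)&(z<.061); print('deck',rect(W[dk]))
a=load('top')['pixels'].astype(int); D=abs(a-I).sum(2)
for n,(p,q,s,t) in dict(cupshaker=(268,350,130,200),bell=(405,442,216,254),caddy=(402,475,275,320)).items(): print(n,(D[s:t,p:q]>90).mean())
E
```

```text
grip (array([579. , -25.6]), array([31.8, 25.9]), 86.93) riser frame -0.18421176131702618 -0.0009364787658959622
deck (array([762.3, -42.8]), array([176.3, 176.6]), 84.29)
cupshaker 0.0
bell 0.0
caddy 0.0
```

```bash
python3 -c "
from cell import r
print(r.hand_in(), r.current_t())"
```

```text
the job is handed in; nothing more can be done
the job is handed in; nothing more can be done
```

The job is handed in: the tray is pushed past the catch (peak push about 11 N) and home against the back stop (about 10 N on contact). The grip is outside, the spoon is still in the tray, and the cup, shaker, caddy and bell show no movement in the before/after images; no verdict was shown.

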